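# Slide the pepper mill and the bottle into the stand and shut its bar

## Robot

A 6-joint arm with a two-finger parallel gripper is mounted at the origin on the work surface; the furniture and walls round the work are solid. World frame = base frame: x ahead of the robot, y to its left, z up, the work surface at z = 0. Lengths are in m, angles in degrees, forces in N, time in s.
With the tool pointing down it reaches from about 0.425 to 0.95 m from the base axis. Payload 3.5 kg.
Tool frame: the origin (TCP) lies at the very end of the fingers, on their centre line; the grasp point (between the pads) lies env.tcp_to_grasp behind it (env.tcp_to_grasp is the distance from the TCP to the grasp point, in m); z points along the fingers, y is the line along which they close (so a half turn about z gives the same grasp; the last joint's range is limited). The gripper opens to 85 mm and grips with 20 to 120 N. Pads are 22 mm wide; open, the fingers measure 114 mm over their backs; the gripper's body (76 mm by 85 mm) begins 54 mm behind the grasp point. The pads swing forward as they close: fully open they stand 13 mm farther back than shut.
Start: joints at [63.885, 16.404, 90.338, -0, 73.258, -8.594], TCP at [0.203, 0.644, 0.231] pointing down, gripper open.
Joint ranges: [-158.93, 158.93], [-51.34, 127.21], [12.03, 142.37], [-87.48, 267.48], [13.55, 161.25], [-162.69, 162.69]. Speed limits (degrees/s): [159.86, 159.86, 180, 180, 180, 180].

## Interface

Orientations are given as [roll, pitch, yaw] about the fixed x, y, z axes, in that order (R = Rz(yaw) Ry(pitch) Rx(roll)).
In Python, from plant import env, vision gives the robot as it stands.
- The arm moves only by the shell command python3 -m crank 'ROWS'. ROWS is JSON, a list of rows, each an object with "turn": the turn, a rotation vector about the world's x, y, z scaled (see below), a list of three; "delta_pos": the shift along the world's x, y, z scaled (see below), a list of three; "claw": the finger opening in mm, from 0 to 85.4. A call has 1 to 10 rows; each row is the pose to reach, as a shift and turn from the pose commanded when the call began; what a row does not reach only later rows make up. The controller multiplies each number of a shift by 50 cm and each number of a turn by 90 degrees. A row lasts 1/12 s, in which the tool goes at most 41.7 mm and 7.16 degrees, less where a joint would pass 70% of its speed; a pose out of reach is approached as far as the arm can. A call with a number of a shift or a turn outside -1 to 1 is refused whole. A call with a gripper value outside its range is refused whole. The fingers move at their own pace and stop on an object; the grip force is fixed at half the most. Time passes only in rows, so rows that repeat a pose let the fingers close. It gives the time, the measured TCP pose, the force, the opening and the grip force at its end, in the units of the state.
- env.state(): the state, without advancing time (a new reading comes with each control period).
- vision.snapshot(name): name is "scene" or "top" or "wrist"; returns a dict with "image" (384x512x3 uint8, red, green, blue), "fx", "fy", "cx", "cy" (pixels), "cam_to_world" (4x4, takes a point from camera to world coordinates). Camera axes: x right, y up, looking along -z (the intrinsics and any distortion apply to the point x, -y, -z); pixel columns grow to the right and rows downward; lengths in m; the calibration is good to about 2 mm. A picture is of the moment at which its call begins. There is no depth.
- env.hand_in(): hands the job in; it is judged then, once.
The state is a dict: "clock": time; "joint_positions": joint angles; "qvel": joint speeds; "tau": joint torques, N m; "tool_pos": TCP position; "tcp_rot": TCP orientation; "contact_force": force on the tool from outside, world axes, zero at the start; "torque": the same for the moment, N m; "gripper_width": opening from 0.0 (shut) to 1.0 (fully open); "grasp_force": force on a finger pad.
Only numpy, scipy, OpenCV 4.12 (cv2) and the standard library are available. Lean on these libraries where they do the work, as an engineer would, in place of code of your own. Each camera call takes 0.05 s, during which the arm holds its last target. There are 200 camera calls.

## Task

Put the wooden pepper mill and the tall glass sauce bottle away in the oak stand, one in each bay: push each across the worktop with the fingertips, gently and low down so that it slides upright, until it stands fully inside its bay, then swing the steel bar fully shut across the front with a finger to keep them in. Either may have either bay; do not grip, lift or tip them, and leave the honey jar, the red-capped spice jar and the espresso cup where they are.

Things in the scene. Friction and masses are not known exactly. Their poses are not given: they have to be found in the camera images.
- stand: Low oak stand, fixed, no floor. Origin on the worktop midway between its two bays; x points from the open front into the bays, y to the bar's hinge (robot side), z up. Bays 68 mm wide, centred at y = +39 and -39 mm, between 10 mm boards 85 mm high; boards' rounded front edges at x = -36, inside of the back (105 mm high) at x = +28 mm. 166 mm wide; angle feet stand out 18 mm more each side.
- bay_hinge_side (a point): On the worktop in the bay next to the bar's hinge, stand frame (-1, +39, 0) mm: the centre of a 58 mm thing that stands against the back board there. Axes as the stand.
- bay_far_side (a point): The same point of the other bay, stand frame (-1, -39, 0) mm. Axes as the stand.
- bar_hinge (a point): On the upright hinge axis of the bar, at the bar's mid height, stand frame (-46.5, +87, 68) mm. Axes as the stand.
- bar (a joint): Flat steel bar, 6 mm thick, 59 to 77 mm above the worktop, 176 mm long from its hinge axis. 0 = shut (along the stand's -y from the hinge, 7 mm in front of the boards); grows as the free end swings out: at 1.57 it points along the stand's -x. Turns easily, stays where left; stops at 0 and 2.0 rad, no latch. Shut, it clears a thing standing against the back by about 14 mm.
- bar_end (a point): Centre of the black ball, 18 mm across, on the bar's free end, 181 mm from the hinge axis, 68 mm above the worktop.
- mill: Loose light-brown wooden pepper mill, round, 58 mm across its base, narrower at the waist, 170 mm tall, about 0.18 kg. Origin: centre of its underside; z up.
- bottle: Loose round glass sauce bottle with a yellow cap, 57 mm across, 212 mm tall, about 0.39 kg. Origin: centre of its underside; z up. On this worktop (friction about 0.6, up to 0.7) both tip if pushed more than about 40 mm above it.
- honey_jar: Bystander: loose glass honey jar, 71 mm across, 110 mm tall, behind the stand. Origin: centre of its underside.
- red_jar: Bystander: loose spice jar with a red cap, 45 mm across, 106 mm tall, behind the stand, at its end away from the robot. Origin: centre of its underside.
- cup: Bystander: loose striped espresso cup with a handle, 63 x 87 mm, 52 mm tall, between the robot and the stand. Origin: centre of its underside.
There are look-alikes about, which are no part of the job. Of the things like the mill, leave any that is orange or turquoise; of the rest the larger one is meant.

How it is judged:
By the outcome, as a careful person would: the job done as asked, in the order asked, and still so for the second after the job is handed in, with the robot touching nothing.
It also fails if it takes over 72 s, if anything falls off the work surface, if the arm or the gripper's body presses on something with over 40 N, if the wrist force passes 120 N, or if a joint passes its speed limit or range.

## Working session

There is one attempt and no reset: what is moved stays moved. The work goes in short steps, Python scripts to look and compute and a shell command to move; the robot and the scene stay as the last step left them, time stands still between calls to the robot, and variables do not carry over. Pictures are saved under pics/ and viewed, at most 11 in all, crops included, and the job is handed in when it is done.

```bash
mkdir -p pics; ls; python3 - <<'E'
from plant import env, vision
import cv2, numpy as np
for n in ("scene","top"):
    s=vision.snapshot(n); cv2.imwrite(f"pics/{n}0.png",s["image"][:,:,::-1])
    print(n,s["fx"],s["fy"],s["cx"],s["cy"],[k for k in s]); print(np.round(s["cam_to_world"],4).tolist())
print(env.state(), env.tcp_to_grasp)
E
```

```text
pics
scene 347.59339206675446 347.59339206675446 262.65521930250196 198.42297524512594 ['image', 'fx', 'fy', 'cx', 'cy', 'cam_to_world']
[[0.749, 0.5073, -0.4262, 0.0708], [-0.6624, 0.5585, -0.4993, -0.5354], [-0.0153, 0.6563, 0.7543, 0.8844], [0.0, 0.0, 0.0, 1.0]]
top 419.828605623946 419.828605623946 260.91045524613287 191.94809379315097 ['image', 'fx', 'fy', 'cx', 'cy', 'cam_to_world']
[[-0.029, 0.9956, -0.0886, 0.4266], [-0.9994, -0.0274, 0.0192, 0.0158], [0.0166, 0.0891, 0.9959, 1.1808], [0.0, 0.0, 0.0, 1.0]]
{'clock': 0.1, 'joint_positions': array([ 6.38855057e+01,  1.64510526e+01,  9.04166918e+01,  1.55666709e-04,
        7.32589703e+01, -8.59347479e+00]), 'qvel': array([ 0.04089527, -0.11604367, -0.18209623, -0.05291597,  0.07348997,
        0.01523786]), 'tau': array([ 1.40401942e-03, -4.07297838e+01, -2.93702048e+01, -9.79299193e-05,
        3.42974578e-03,  9.94745875e-06]), 'tool_pos': array([0.20290106, 0.64314053, 0.23003275]), 'tcp_rot': array([-1.79874730e+02, -1.90813498e-02,  1.62478915e+02]), 'contact_force': array([-0.356991  , -0.75891138, -0.34212707]), 'torque': array([-0.03903633, -0.00179775,  0.03184568]), 'grasp_force': 0.0, 'gripper_width': 0.9984858605464476} 0.0187
```

View pics/scene0.png

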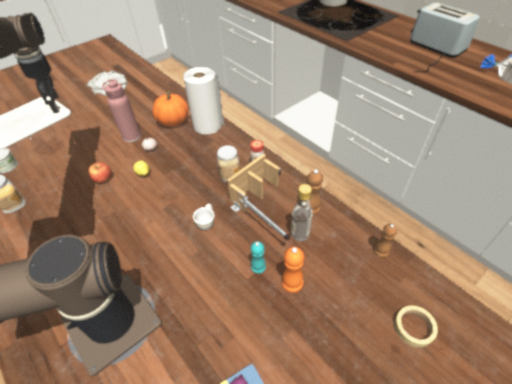

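View pics/top0.png

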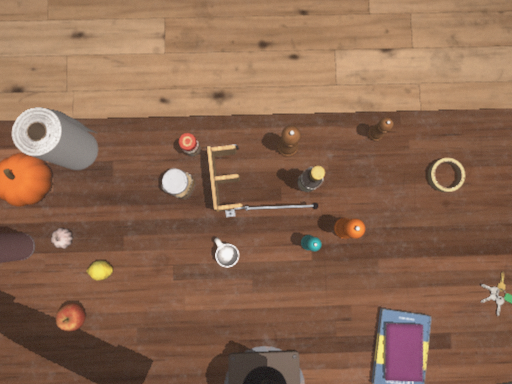

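The top view shows four mill-like things. The brown one at (290,138) is also at scene (315,188). The smaller brown one is at (383,128), scene (387,238). The other two are orange (352,228) and turquoise (312,243). The brown one at (290,138) looks like the larger, so it fits. I'll confirm with enlarged crops.

```bash
cat > h.py <<'E'
from plant import env, vision
import cv2, numpy as np
def snap(n): return vision.snapshot(n)
def ray(s,u,v):
    M=np.array(s["cam_to_world"]); d=M[:3,:3]@np.array([(u-s["cx"])/s["fx"],-(v-s["cy"])/s["fy"],-1.]); return M[:3,3],d/np.linalg.norm(d)
def plane(s,u,v,z):
    o,d=ray(s,u,v); return o+d*(z-o[2])/d[2]
def tri(s1,p1,s2,p2):
    o1,d1=ray(s1,*p1);o2,d2=ray(s2,*p2)
    t=np.linalg.lstsq(np.c_[d1,-d2],o2-o1,rcond=None)[0]
    a,b=o1+d1*t[0],o2+d2*t[1]; return (a+b)/2,np.linalg.norm(a-b)
def proj(s,P):
    M=np.linalg.inv(s["cam_to_world"]); c=M[:3,:3]@np.array(P)+M[:3,3]
    return np.array([s["cx"]+s["fx"]*c[0]/-c[2], s["cy"]-s["fy"]*c[1]/-c[2]])
def crop(s,x0,y0,x1,y1,k,f):
    cv2.imwrite(f,cv2.resize(s["image"][y0:y1,x0:x1,::-1],None,fx=k,fy=k,interpolation=cv2.INTER_CUBIC))
E
python3 - <<'E'
from h import *
crop(snap("top"),165,100,425,260,3,"pics/topc.png"); crop(snap("scene"),190,130,410,300,3,"pics/scenec.png")
E
```

```text
(no output)
```

View pics/topc.png

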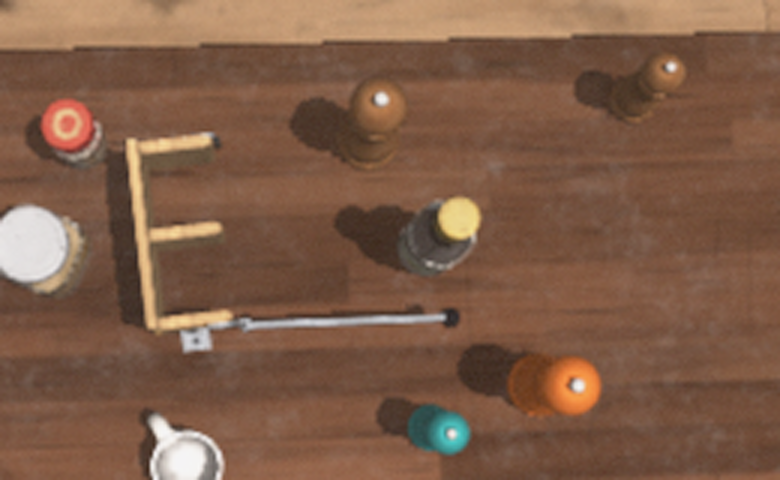

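View pics/scenec.png

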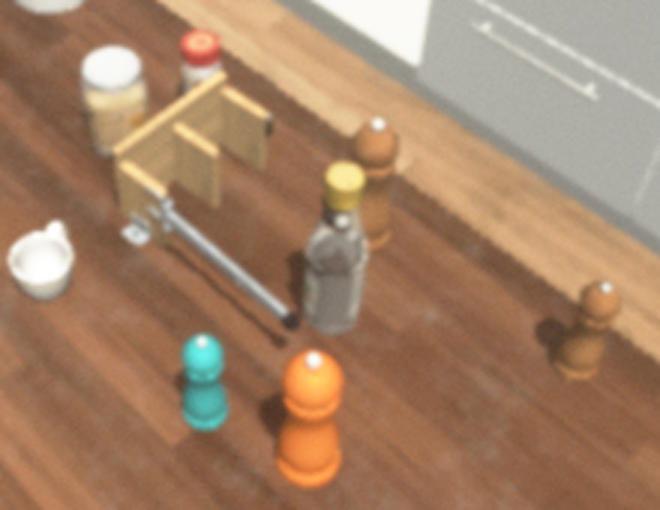

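The crops confirm it: the large brown mill (top crop (378,105), scene crop (376,150)) is clearly bigger than the other brown one (663,75). The bottle cap is at top crop (459,218), and the bar ball at (451,317). Next I'll measure these points.

```bash
python3 - <<'E'
from h import *
t=snap("top");s=snap("scene")
f=lambda p:(165+(p[0]+.5)/3-.5,100+(p[1]+.5)/3-.5); g=lambda p:(190+(p[0]+.5)/3-.5,130+(p[1]+.5)/3-.5)
for n,a,b,z in [("mill finial",(381,99),(377,124),.168),("cap",(459,218),(345,172),.212),("ball",(451,317),(291,320),.068),("backcornerfar",(133,141),(222,76),.105),("backcornernear",(152,327),(117,152),.105),("small mill",(670,67),(605,287),.12),("orange",(577,385),(313,359),.17)]:
    P,e=tri(t,f(a),s,g(b)); print(n,P.round(4),"gap",e.round(4),"plane",plane(t,*f(a),z).round(4),plane(s,*g(b),z).round(4))
# oak mask in top
hsv=cv2.cvtColor(t["image"],cv2.COLOR_RGB2HSV)[130:215,200:250].astype(int)
m=((hsv[...,0]>12)&(hsv[...,0]<28)&(hsv[...,2]>150)&(hsv[...,1]>60)).astype(np.uint8)
for r in m[::1]: print("".join(".#"[x] for x in r))
for n,p in dict(farfront=(213,139),midfront=(221,228),nearfront=(232,316),).items(): print(n,plane(t,*f(p),.085).round(4))
# base check: bottle bottom in scene / foot
print("bottle foot front", plane(s,*g((332,331)),0).round(4),"mill foot", plane(s,*g((377,247)),0).round(4))
print("top base mill low edge",plane(t,*f((368,167)),0).round(4),"bottle low edge",plane(t,*f((421,273)),0).round(4))
E
```

```text
mill finial [ 0.6614 -0.0838  0.166 ] gap 0.0005 plane [ 0.6608 -0.0835  0.168 ] [ 0.66   -0.0851  0.168 ]
cap [ 0.5554 -0.1366  0.2157] gap 0.002 plane [ 0.5551 -0.1365  0.212 ] [ 0.559  -0.1348  0.212 ]
ball [ 0.4863 -0.1485  0.0702] gap 0.0013 plane [ 0.4859 -0.1484  0.068 ] [ 0.488  -0.1478  0.068 ]
backcornerfar [0.645  0.1268 0.0993] gap 0.0 plane [0.6439 0.1263 0.105 ] [0.6408 0.122  0.105 ]
backcornernear [0.4839 0.1128 0.0999] gap 0.0025 plane [0.4826 0.113  0.105 ] [0.4822 0.1079 0.105 ]
small mill [ 0.6928 -0.3376  0.1246] gap 0.0008 plane [ 0.6937 -0.3388  0.12  ] [ 0.697  -0.3366  0.12  ]
orange [ 0.4236 -0.2337  0.1668] gap 0.0013 plane [ 0.423  -0.2325  0.17  ] [ 0.4226 -0.2353  0.17  ]
..................................................
..................................................
..................................................
..................................................
..................................................
..................................................
..................................................
................................
[... 3513 characters left out ...]
################........
..............#######################.............
..............###################.................
..............############........................
..................#...............................
..................................................
..................................................
..................................................
..................................................
farfront [0.6479 0.0579 0.085 ]
midfront [0.5687 0.0528 0.085 ]
nearfront [0.4913 0.0451 0.085 ]
bottle foot front [ 0.5442 -0.1531  0.    ] mill foot [ 0.6586 -0.109   0.    ]
top base mill low edge [ 0.6343 -0.0852  0.    ] bottle low edge [ 0.5319 -0.1318  0.    ]
```

```bash
cp /dev/null /dev/null; python3 -m crank '[{"delta_pos":[0,0,0.28],"turn":[0,0,-0.15],"claw":28},{"delta_pos":[0,0,0.28],"turn":[0,0,-0.3],"claw":28},{"delta_pos":[0,0,0.28],"turn":[0,0,-0.45],"claw":28},{"delta_pos":[0,0,0.28],"turn":[0,0,-0.6],"claw":28},{"delta_pos":[0.5,-0.7,0.28],"turn":[0,0,-0.753],"claw":28},{"delta_pos":[0.5,-0.7,0.28],"turn":[0,0,-0.753],"claw":28},{"delta_pos":[0.5,-0.7,0.28],"turn":[0,0,-0.753],"claw":28},{"delta_pos":[0.5,-0.7,0.28],"turn":[0,0,-0.753],"claw":28},{"delta_pos":[0.5,-0.7,0.28],"turn":[0,0,-0.753],"claw":28},{"delta_pos":[0.5,-0.7,0.28],"turn":[0,0,-0.753],"claw":28}]'
```

```text
clock: 1.13
tool_pos: [0.3491, 0.4385, 0.3714]
tcp_rot: [180.0, -0.0, 94.4]
contact_force: [0.5, 0.9, -0.3]
gripper_width: 0.329
grasp_force: 0.0cp: '/dev/null' and '/dev/null' are the same file
```

```bash
python3 -m crank '[{"delta_pos":[0.34,-1,0],"turn":[0,0,0],"claw":28},{"delta_pos":[0.34,-1,0],"turn":[0,0,0],"claw":28},{"delta_pos":[0.34,-1,0],"turn":[0,0,0],"claw":28},{"delta_pos":[0.34,-1,0],"turn":[0,0,0],"claw":28},{"delta_pos":[0.34,-1,0],"turn":[0,0,0],"claw":28},{"delta_pos":[0.34,-1,0],"turn":[0,0,0],"claw":28},{"delta_pos":[0.34,-1,0],"turn":[0,0,0],"claw":28},{"delta_pos":[0.34,-1,0],"turn":[0,0,0],"claw":28},{"delta_pos":[0.34,-1,0],"turn":[0,0,0],"claw":28},{"delta_pos":[0.34,-1,0],"turn":[0,0,0],"claw":28}]'
```

```text
clock: 1.97
tool_pos: [0.4827, 0.0437, 0.3716]
tcp_rot: [179.9, 0.0, 94.7]
contact_force: [0.7, 1.1, -0.3]
gripper_width: 0.329
grasp_force: 0.0
```

```bash
python3 -m crank '[{"delta_pos":[0.16,-0.53,0],"turn":[0,0,0],"claw":28},{"delta_pos":[0.16,-0.53,0],"turn":[0,0,0],"claw":28},{"delta_pos":[0.16,-0.53,0],"turn":[0,0,0],"claw":28},{"delta_pos":[0.16,-0.53,0],"turn":[0.388,0.032,0],"claw":28},{"delta_pos":[0.16,-0.53,0],"turn":[0.388,0.032,0],"claw":28},{"delta_pos":[0.16,-0.53,0],"turn":[0.388,0.032,0],"claw":28},{"delta_pos":[0.16,-0.53,0],"turn":[0.388,0.032,0],"claw":28},{"delta_pos":[0.16,-0.53,0],"turn":[0.388,0.032,0],"claw":28},{"delta_pos":[0.16,-0.53,0],"turn":[0.388,0.032,0],"claw":28}]'
python3 - <<'E'
from h import *
print(env.state()["joint_positions"].round(1))
cv2.imwrite("pics/s1.png",snap("scene")["image"][:,:,::-1])
E
```

```text
clock: 2.72
tool_pos: [0.5619, -0.2238, 0.3665]
tcp_rot: [-179.6, -35.4, 94.1]
contact_force: [0.7, 0.1, -1.1]
gripper_width: 0.329
grasp_force: 0.0
[-41.2  14.4  83.6  25.  107.5 -43.2]
```

View pics/s1.png

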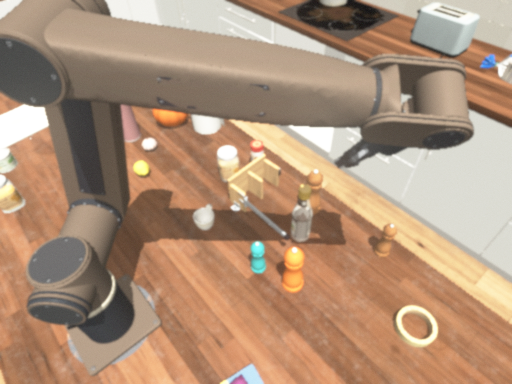

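The arm is tilted with the fingertips leading toward the stand, well clear of the bottle at (302,215) and the orange mill at (293,268). Now I'll lower it behind the bottle.

```bash
python3 -m crank '[{"delta_pos":[0,0,-0.66],"turn":[0,0,0],"claw":28},{"delta_pos":[0,0,-0.66],"turn":[0,0,0],"claw":28},{"delta_pos":[0,0,-0.66],"turn":[0,0,0],"claw":28},{"delta_pos":[0,0,-0.66],"turn":[0,0,0],"claw":28},{"delta_pos":[0,0,-0.66],"turn":[0,0,0],"claw":28},{"delta_pos":[0,0,-0.66],"turn":[0,0,0],"claw":28},{"delta_pos":[0,0,-0.66],"turn":[0,0,0],"claw":28},{"delta_pos":[0,0,-0.66],"turn":[0,0,0],"claw":28},{"delta_pos":[0,0,-0.66],"turn":[0,0,0],"claw":28},{"delta_pos":[0,0,-0.66],"turn":[0,0,0],"claw":28}]'
python3 - <<'E'
from h import *
print(env.state()["joint_positions"].round(1))
a=snap("scene");b=snap("top")
i=np.hstack([a["image"][100:340,180:480],b["image"][80:320,200:480]])[:,:,::-1]
cv2.imwrite("pics/s2.png",cv2.resize(i,None,fx=1.37,fy=1.37,interpolation=cv2.INTER_CUBIC))
E
```

```text
clock: 3.6
tool_pos: [0.562, -0.2168, 0.0409]
tcp_rot: [-179.8, -35.2, 94.8]
contact_force: [-0.4, 0.0, 0.1]
gripper_width: 0.328
grasp_force: 0.0
[-40.6  31.9  96.4  24.2  79.4 -55.9]
```

View pics/s2.png

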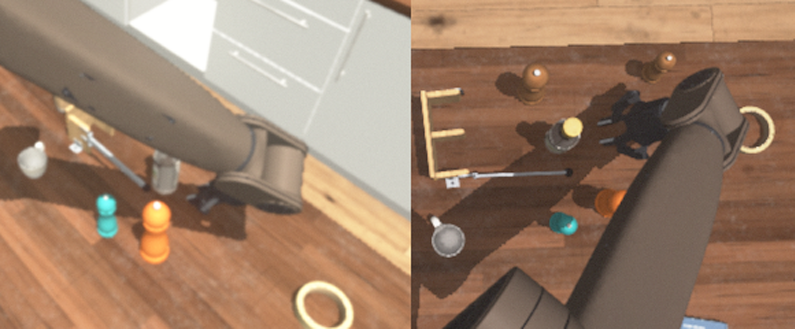

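```bash
python3 -m crank '[{"delta_pos":[0,0,-0.03],"turn":[0,0,0],"claw":28},{"delta_pos":[0,0,-0.052],"turn":[0,0,0],"claw":28},{"delta_pos":[-0.001,0.015,-0.052],"turn":[0,0,0],"claw":28},{"delta_pos":[-0.002,0.03,-0.052],"turn":[0,0,0],"claw":28},{"delta_pos":[-0.004,0.045,-0.052],"turn":[0,0,0],"claw":28},{"delta_pos":[-0.005,0.06,-0.052],"turn":[0,0,0],"claw":28},{"delta_pos":[-0.006,0.07,-0.052],"turn":[0,0,0],"claw":28},{"delta_pos":[-0.006,0.08,-0.052],"turn":[0,0,0],"claw":28},{"delta_pos":[-0.007,0.088,-0.052],"turn":[0,0,0],"claw":28},{"delta_pos":[-0.008,0.096,-0.052],"turn":[0,0,0],"claw":28}]'
cat > cap.py <<'E'
from h import *
import sys
O=np.array([.5664,.0878]);X=np.array([-.0815,.9967]);Y=np.array([-.9967,-.0815])
def st(p): d=np.array(p[:2])-O; return (np.array([d@X,d@Y])*1000).round(1)
if __name__=="__main__":
    t=snap("top"); h=cv2.cvtColor(t["image"],cv2.COLOR_RGB2HSV)
    m=((h[...,0]>18)&(h[...,0]<34)&(h[...,1]>130)&(h[...,2]>110)).astype(np.uint8); m[:, :205]=0; m[:120]=0; m[240:]=0; m[:,345:]=0
    n,l,s,c=cv2.connectedComponentsWithStats(m); 
    for i in range(1,n):
        if s[i,4]>25: print("cap",c[i].round(1),s[i].tolist(),"stand",st(plane(t,*c[i],.21)))
    e=env.state(); print("tcp stand",st(e["tool_pos"]),e["tool_pos"].round(4),e["contact_force"].round(1))
E
python3 cap.py
```

```text
clock: 4.53
tool_pos: [0.5587, -0.1708, 0.0155]
tcp_rot: [180.0, -35.0, 94.7]
contact_force: [-0.4, 0.4, -0.4]
gripper_width: 0.327
grasp_force: 0.0
tcp stand [-256.4   28.9] [ 0.5585 -0.1701  0.0154] [ 0.5  1.1 -0. ]
```

```bash
python3 -m crank '[{"delta_pos":[-0.001,0.01,0],"turn":[0,0,0],"claw":28},{"delta_pos":[-0.002,0.02,0],"turn":[0,0,0],"claw":28},{"delta_pos":[-0.003,0.03,0],"turn":[0,0,0],"claw":28},{"delta_pos":[-0.004,0.04,0],"turn":[0,0,0],"claw":28}]'; python3 - <<'E'
from h import *
t=snap("top"); h=cv2.cvtColor(t["image"],cv2.COLOR_RGB2HSV)
m=((h[...,0]>18)&(h[...,0]<34)&(h[...,1]>120)).astype(np.uint8)[150:200,240:340]
for r,v in zip(m,h[150:200,240:340]): print("".join(".#"[x] for x in r)) if r.any() else 0
print(h[165:182:4,300:330:4].tolist())
E
python3 cap.py
```

```text
clock: 4.92
tool_pos: [0.5568, -0.1514, 0.0155]
tcp_rot: [180.0, -35.0, 94.7]
contact_force: [0.5, -1.9, 0.3]
gripper_width: 0.329
grasp_force: 1.0
......................................................................#..#..........................
..........................................................................##........................
............................................................................#.......................
..............................................................................#.....................
................................................................#...................................
................................................................#...................................
................................................................#...................................
................................................................##..................................
.................................................................##.................................
...........................................
[... 214 characters left out ...]
............##.##............................
[[[12, 111, 151], [10, 108, 149], [12, 106, 87], [9, 102, 85], [11, 115, 84], [11, 52, 54], [10, 31, 50], [9, 96, 64]], [[12, 99, 126], [14, 25, 110], [24, 99, 240], [24, 95, 242], [22, 120, 232], [10, 42, 55], [0, 36, 50], [0, 38, 47]], [[9, 52, 78], [20, 122, 146], [24, 97, 243], [24, 88, 243], [25, 97, 244], [8, 51, 55], [12, 65, 59], [9, 63, 57]], [[11, 50, 82], [19, 117, 83], [25, 102, 243], [25, 93, 244], [24, 94, 240], [10, 114, 76], [11, 116, 77], [12, 101, 76]], [[6, 43, 83], [9, 63, 65], [20, 108, 99], [17, 66, 105], [13, 31, 130], [9, 94, 76], [13, 98, 78], [9, 72, 60]]]
tcp stand [-236.7   29.3] [ 0.5565 -0.1505  0.0154] [0.3 0.  0.7]
```

```bash
sed -i 's/^    m=((h.*$/    m=((h[...,0]>=20)\&(h[...,0]<30)\&(h[...,1]>75)\&(h[...,2]>205)).astype(np.uint8); m[:,:205]=0; m[:120]=0; m[220:]=0; m[:,345:]=0; m=cv2.morphologyEx(m,cv2.MORPH_OPEN,np.ones((5,5),np.uint8))/' cap.py; python3 cap.py
```

```text
cap [310.6 173.1] [305, 167, 12, 13, 133] stand [-206.3   29.4]
tcp stand [-236.8   29.3] [ 0.5565 -0.1506  0.0154] [ 0.8 -0.   0.3]
```

```bash
python3 -m crank '[{"delta_pos":[-0.002,0.01,0],"turn":[0,0,0],"claw":28},{"delta_pos":[-0.004,0.022,0],"turn":[0,0,0],"claw":28},{"delta_pos":[-0.006,0.035,0],"turn":[0,0,0],"claw":28},{"delta_pos":[-0.009,0.049,0],"turn":[0,0,0],"claw":28},{"delta_pos":[-0.011,0.063,0],"turn":[0,0,0],"claw":28},{"delta_pos":[-0.014,0.077,0],"turn":[0,0,0],"claw":28},{"delta_pos":[-0.016,0.091,0],"turn":[0,0,0],"claw":28},{"delta_pos":[-0.018,0.105,0],"turn":[0,0,0],"claw":28},{"delta_pos":[-0.021,0.117,0],"turn":[0,0,0],"claw":28},{"delta_pos":[-0.023,0.127,0],"turn":[0,0,0],"claw":28}]'; python3 cap.py
```

```text
clock: 5.9
tool_pos: [0.545, -0.0869, 0.0154]
tcp_rot: [180.0, -35.0, 94.7]
contact_force: [1.2, -1.5, 0.6]
gripper_width: 0.328
grasp_force: 0.9
cap [283.9 178.8] [278, 173, 13, 13, 138] stand [-142.7   35.9]
tcp stand [-171.5   35.8] [ 0.5447 -0.086   0.0154] [ 1.4 -1.2  0.3]
```

```bash
python3 -m crank '[{"delta_pos":[-0.002,0.01,0],"turn":[0,0,0],"claw":28},{"delta_pos":[-0.004,0.022,0],"turn":[0,0,0],"claw":28},{"delta_pos":[-0.006,0.035,0],"turn":[0,0,0],"claw":28},{"delta_pos":[-0.008,0.049,0],"turn":[0,0,0],"claw":28},{"delta_pos":[-0.010,0.063,0],"turn":[0,0,0],"claw":28},{"delta_pos":[-0.012,0.077,0],"turn":[0,0,0],"claw":28},{"delta_pos":[-0.014,0.091,0],"turn":[0,0,0],"claw":28},{"delta_pos":[-0.016,0.105,0],"turn":[0,0,0],"claw":28},{"delta_pos":[-0.017,0.117,0],"turn":[0,0,0],"claw":28},{"delta_pos":[-0.018,0.127,0],"turn":[0,0,0],"claw":28}]'; python3 cap.py
```

```text
clock: 6.78
tool_pos: [0.5359, -0.0234, 0.0153]
tcp_rot: [-180.0, -35.0, 94.7]
contact_force: [0.2, -2.2, -0.4]
gripper_width: 0.328
grasp_force: 0.9
cap [256.6 183.4] [251, 178, 12, 12, 132] stand [-78.2  39.8]
tcp stand [-107.6   39.6] [ 0.5357 -0.0226  0.0154] [ 0.9 -0.9  0.4]
```

```bash
python3 -m crank '[{"delta_pos":[-0.001,0.01,0],"turn":[0,0,0],"claw":28},{"delta_pos":[-0.002,0.022,0],"turn":[0,0,0],"claw":28},{"delta_pos":[-0.003,0.034,0],"turn":[0,0,0],"claw":28},{"delta_pos":[-0.004,0.046,0],"turn":[0,0,0],"claw":28},{"delta_pos":[-0.005,0.058,0],"turn":[0,0,0],"claw":28},{"delta_pos":[-0.006,0.07,0],"turn":[0,0,0],"claw":28},{"delta_pos":[-0.007,0.082,0],"turn":[0,0,0],"claw":28},{"delta_pos":[-0.008,0.094,0],"turn":[0,0,0],"claw":28},{"delta_pos":[-0.009,0.106,0],"turn":[0,0,0],"claw":28},{"delta_pos":[-0.009,0.114,0],"turn":[0,0,0],"claw":28}]'; python3 cap.py
```

```text
clock: 7.67
tool_pos: [0.5316, 0.0334, 0.0154]
tcp_rot: [180.0, -35.0, 94.7]
contact_force: [1.2, -2.2, -0.1]
gripper_width: 0.327
grasp_force: 0.9
cap [232.4 185.9] [227, 180, 12, 13, 134] stand [-21.7  39.4]
tcp stand [-50.7  39.1] [0.5315 0.034  0.0155] [ 1.8 -0.1 -0.2]
```

```bash
python3 -m crank '[{"delta_pos":[-0.001,0.008,0],"turn":[0,0,0],"claw":28},{"delta_pos":[-0.001,0.016,0],"turn":[0,0,0],"claw":28},{"delta_pos":[-0.002,0.022,0],"turn":[0,0,0],"claw":28},{"delta_pos":[-0.002,0.027,0],"turn":[0,0,0],"claw":28},{"delta_pos":[-0.003,0.031,0],"turn":[0,0,0],"claw":28},{"delta_pos":[-0.003,0.034,0],"turn":[0,0,0],"claw":28}]'; python3 cap.py
```

```text
clock: 8.22
tool_pos: [0.5319, 0.0486, 0.0159]
tcp_rot: [179.7, -34.8, 94.8]
contact_force: [4.8, -7.1, 1.3]
gripper_width: 0.324
grasp_force: 0.8
cap [225.  185.9] [219, 180, 13, 13, 141] stand [-4.6 37.6]
tcp stand [-35.9  37.4] [0.532 0.049 0.016] [ 5.7 -3.1 -0.5]
```

```bash
python3 -m crank '[{"delta_pos":[0,0.002,0],"turn":[0,0,0],"claw":28},{"delta_pos":[0,0.003,0],"turn":[0,0,0],"claw":28}]'; python3 cap.py
```

```text
clock: 8.43
tool_pos: [0.5323, 0.0498, 0.0161]
tcp_rot: [179.7, -34.8, 94.8]
contact_force: [5.4, -6.8, 1.5]
gripper_width: 0.33
grasp_force: 0.8
cap [224.1 185.4] [218, 179, 13, 13, 138] stand [-2.8 36. ]
tcp stand [-35.  37.] [0.5324 0.0499 0.0161] [ 5.9 -5.6  0.6]
```

```bash
python3 -m crank '[{"delta_pos":[0.005,0.002,0],"turn":[0,0,0],"claw":28},{"delta_pos":[0.006,0.005,0],"turn":[0,0,0],"claw":28},{"delta_pos":[0.006,0.007,0],"turn":[0,0,0],"claw":28}]'; python3 cap.py
```

```text
clock: 8.73
tool_pos: [0.5339, 0.0543, 0.0155]
tcp_rot: [179.9, -35.0, 94.8]
contact_force: [4.5, -5.8, 1.0]
gripper_width: 0.323
grasp_force: 0.9
cap [223.1 185.2] [217, 179, 13, 13, 140] stand [-0.6 35.4]
tcp stand [-30.5  35. ] [0.534  0.0545 0.0155] [ 3.5 -4.4 -0.6]
```

```bash
python3 -m crank '[{"delta_pos":[0.002,0.003,0],"turn":[0,0,0],"claw":28},{"delta_pos":[0.003,0.005,0],"turn":[0,0,0],"claw":28},{"delta_pos":[0.003,0.005,0],"turn":[0,0,0],"claw":28}]'; python3 cap.py; python3 - <<'E'
from h import *
b=snap("top"); crop(b,190,120,290,220,6,"pics/s3.png")
E
```

```text
clock: 9.03
tool_pos: [0.5344, 0.0555, 0.0152]
tcp_rot: [-180.0, -34.8, 94.8]
contact_force: [-1.0, -10.9, 2.7]
gripper_width: 0.326
grasp_force: 5.8
cap [223.1 185.2] [217, 179, 13, 13, 140] stand [-0.4 35.3]
tcp stand [-29.6  34.6] [0.5344 0.0555 0.0152] [ -0.6 -11.4   2.9]
```

View pics/s3.png

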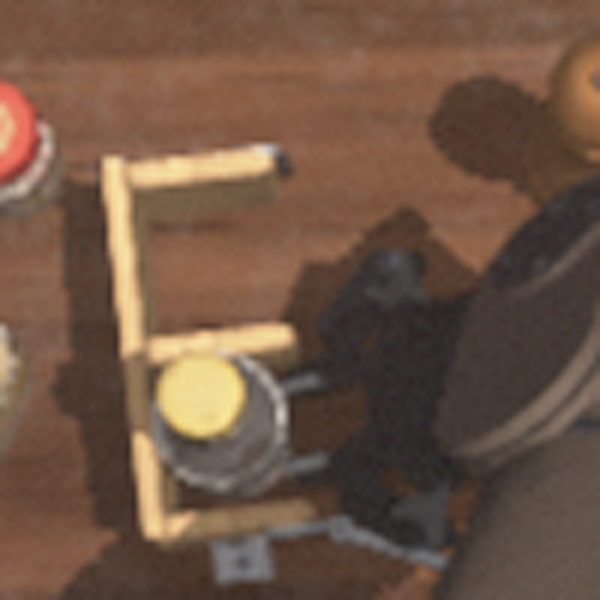

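The bottle stands against the back board: cap at crop (200,395), force up to 11 N. The gripper's knuckle has brushed the bar further open (crop (340,525) to (445,565)). I'll back out and check the bar against the turquoise mill.

```bash
python3 -m crank '[{"delta_pos":[0.002,-0.02,0],"turn":[0,0,0],"claw":28},{"delta_pos":[0.005,-0.06,0],"turn":[0,0,0],"claw":28},{"delta_pos":[0.02,-0.14,0],"turn":[0,0,0],"claw":28},{"delta_pos":[0.03,-0.22,0],"turn":[0,0,0],"claw":28},{"delta_pos":[0.04,-0.24,0.08],"turn":[0,0,0],"claw":28},{"delta_pos":[0.05,-0.26,0.16],"turn":[0,0,0],"claw":28},{"delta_pos":[0.06,-0.26,0.24],"turn":[0,0,0],"claw":28},{"delta_pos":[0.07,-0.28,0.32],"turn":[0,0,0],"claw":28},{"delta_pos":[0.1,-0.32,0.39],"turn":[0,0,0],"claw":28},{"delta_pos":[0.14,-0.37,0.44],"turn":[0,0,0],"claw":28}]'; python3 cap.py; python3 - <<'E'
from h import *
b=snap("top"); crop(b,165,120,425,280,3,"pics/s4.png")
E
```

```text
clock: 9.97
tool_pos: [0.604, -0.1261, 0.2385]
tcp_rot: [180.0, -35.2, 94.9]
contact_force: [1.1, -0.9, 0.6]
gripper_width: 0.328
grasp_force: 0.0
cap [223.1 185.1] [217, 179, 13, 13, 142] stand [-0.5 35.2]
tcp stand [-222.9  -24.9] [ 0.6094 -0.1324  0.2438] [ 0.3 -3.7  4.3]
```

View pics/s4.png

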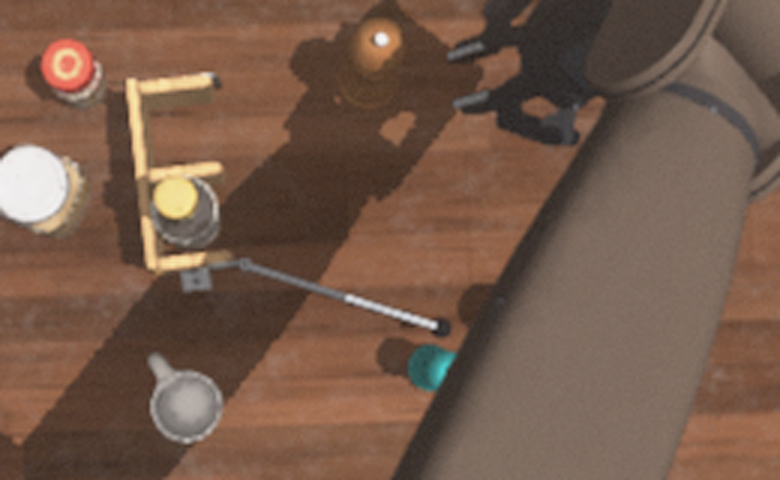

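The bottle is in (cap at (175,198)). The bar ball at (442,327) clears the turquoise mill at (433,368), which hasn't moved. Next is the mill at (376,45).

```bash
python3 -m crank '[{"delta_pos":[0.16,-0.046,0],"turn":[0,0,0.074],"claw":28},{"delta_pos":[0.16,-0.046,0],"turn":[0,0,0.148],"claw":28},{"delta_pos":[0.16,-0.046,0],"turn":[0,0,0.222],"claw":28},{"delta_pos":[0.16,-0.046,0],"turn":[0,0,0.222],"claw":28},{"delta_pos":[0.16,-0.046,-0.08],"turn":[0,0,0.222],"claw":28},{"delta_pos":[0.16,-0.046,-0.16],"turn":[0,0,0.222],"claw":28},{"delta_pos":[0.16,-0.046,-0.24],"turn":[0,0,0.222],"claw":28},{"delta_pos":[0.16,-0.046,-0.32],"turn":[0,0,0.222],"claw":28},{"delta_pos":[0.16,-0.046,-0.39],"turn":[0,0,0.222],"claw":28},{"delta_pos":[0.16,-0.046,-0.4],"turn":[0,0,0.222],"claw":28}]'; cat > mill.py <<'E'
from cap import *
t=snap("top"); im=t["image"]; h=cv2.cvtColor(im,cv2.COLOR_RGB2HSV).astype(int)
# finial: bright grey spot
m=((h[...,1]<60)&(h[...,2]>170)).astype(np.uint8); m[:110]=0;m[190:]=0;m[:,:212]=0;m[:,330:]=0
n,l,s,c=cv2.connectedComponentsWithStats(m)
for i in range(1,n):
    if s[i,4]>4: print("finial?",c[i].round(1),s[i,4],"stand",st(plane(t,*c[i],.168)))
e=env.state(); print("tcp stand",st(e["tool_pos"]),e["tool_pos"].round(4),e["tcp_rot"].round(1),e["contact_force"].round(1))
E
python3 mill.py
```

```text
clock: 10.9
tool_pos: [0.678, -0.1473, 0.0265]
tcp_rot: [-179.2, -35.8, 114.1]
contact_force: [-0.7, 0.8, -1.1]
gripper_width: 0.331
grasp_force: 0.0
finial? [291.6 132.4] 15 stand [-178.3  -80.8]
finial? [233.8 144.6] 5 stand [-34.1 -65.8]
finial? [234.  182.8] 6 stand [-24.7  27.8]
tcp stand [-244.1  -93.4] [ 0.6794 -0.1479  0.0291] [-179.4  -35.7  114.2] [ 0.4  0.7 -1.4]
```

```bash
python3 -m crank '[{"delta_pos":[0.022,0.002,-0.015],"turn":[0,0,0],"claw":28},{"delta_pos":[0.022,0.002,-0.027],"turn":[0,0,0],"claw":28},{"delta_pos":[0.015,0.016,-0.027],"turn":[0,0,0],"claw":28},{"delta_pos":[0.009,0.031,-0.027],"turn":[0,0,0],"claw":28},{"delta_pos":[0.002,0.046,-0.027],"turn":[0,0,0],"claw":28},{"delta_pos":[-0.004,0.058,-0.027],"turn":[0,0,0],"claw":28},{"delta_pos":[-0.008,0.067,-0.027],"turn":[0,0,0],"claw":28},{"delta_pos":[-0.012,0.076,-0.027],"turn":[0,0,0],"claw":28},{"delta_pos":[-0.016,0.085,-0.027],"turn":[0,0,0],"claw":28},{"delta_pos":[-0.021,0.096,-0.027],"turn":[0,0,0],"claw":28}]'; python3 mill.py
```

```text
clock: 11.78
tool_pos: [0.6742, -0.1029, 0.0223]
tcp_rot: [180.0, -34.9, 114.7]
contact_force: [0.5, -2.4, 1.1]
gripper_width: 0.331
grasp_force: 1.0
finial? [287.4 133.4] 15 stand [-167.7  -79.4]
tcp stand [-197.5  -91.5] [ 0.6737 -0.1016  0.0222] [180.  -35.1 114.7] [ 1.1 -0.4  0.8]
```

```bash
python3 -m crank '[{"delta_pos":[-0.005,0.009,-0.006],"turn":[0,0,0],"claw":28},{"delta_pos":[-0.010,0.019,-0.012],"turn":[0,0,0],"claw":28},{"delta_pos":[-0.016,0.030,-0.012],"turn":[0,0,0],"claw":28},{"delta_pos":[-0.021,0.041,-0.012],"turn":[0,0,0],"claw":28},{"delta_pos":[-0.027,0.051,-0.012],"turn":[0,0,0],"claw":28},{"delta_pos":[-0.033,0.064,-0.012],"turn":[0,0,0],"claw":28},{"delta_pos":[-0.040,0.076,-0.012],"turn":[0,0,0],"claw":28},{"delta_pos":[-0.047,0.089,-0.012],"turn":[0,0,0],"claw":28},{"delta_pos":[-0.052,0.099,-0.012],"turn":[0,0,0],"claw":28},{"delta_pos":[-0.056,0.106,-0.012],"turn":[0,0,0],"claw":28}]'; python3 mill.py
```

```text
clock: 12.67
tool_pos: [0.6455, -0.0486, 0.0156]
tcp_rot: [-180.0, -35.1, 114.7]
contact_force: [1.1, -1.7, 0.8]
gripper_width: 0.325
grasp_force: 1.0
finial? [265.4 144.4] 15 stand [-111.  -58.]
tcp stand [-141.9  -67.5] [ 0.6452 -0.0482  0.0156] [-180.   -35.1  114.7] [ 0.6 -0.7 -0.9]
```

```bash
python3 -m crank '[{"delta_pos":[-0.007,0.008,0],"turn":[0,0,-0.005],"claw":28},{"delta_pos":[-0.015,0.016,0],"turn":[0,0,-0.01],"claw":28},{"delta_pos":[-0.022,0.024,0],"turn":[0,0,-0.016],"claw":28},{"delta_pos":[-0.030,0.031,0],"turn":[0,0,-0.022],"claw":28},{"delta_pos":[-0.036,0.037,0],"turn":[0,0,-0.06],"claw":28},{"delta_pos":[-0.041,0.043,0],"turn":[0,0,-0.095],"claw":28},{"delta_pos":[-0.046,0.049,0],"turn":[0,0,-0.13],"claw":28},{"delta_pos":[-0.051,0.055,0],"turn":[0,0,-0.165],"claw":28},{"delta_pos":[-0.056,0.061,0],"turn":[0,0,-0.2],"claw":28},{"delta_pos":[-0.061,0.066,0],"turn":[0,0,-0.222],"claw":28}]'; python3 mill.py
```

```text
clock: 13.55
tool_pos: [0.6146, -0.0164, 0.0155]
tcp_rot: [-179.9, -35.1, 94.5]
contact_force: [0.6, -1.0, 1.5]
gripper_width: 0.329
grasp_force: 0.8
finial? [251.9 152.4] 17 stand [-75.9 -41.8]
finial? [234.  182.8] 6 stand [-24.7  27.8]
tcp stand [-107.   -38.8] [ 0.6137 -0.0157  0.0154] [-179.9  -35.1   94.5] [ 0.2 -0.5  0.5]
```

```bash
python3 -m crank '[{"delta_pos":[-0.001,0.01,0],"turn":[0,0,0],"claw":28},{"delta_pos":[-0.002,0.022,0],"turn":[0,0,0],"claw":28},{"delta_pos":[-0.003,0.034,0],"turn":[0,0,0],"claw":28},{"delta_pos":[-0.004,0.046,0],"turn":[0,0,0],"claw":28},{"delta_pos":[-0.005,0.058,0],"turn":[0,0,0],"claw":28},{"delta_pos":[-0.006,0.070,0],"turn":[0,0,0],"claw":28},{"delta_pos":[-0.007,0.080,0],"turn":[0,0,0],"claw":28},{"delta_pos":[-0.007,0.088,0],"turn":[0,0,0],"claw":28}]'; python3 mill.py; python3 cap.py
```

```text
clock: 14.27
tool_pos: [0.6118, 0.0283, 0.0156]
tcp_rot: [-180.0, -35.0, 94.7]
contact_force: [-0.0, -1.7, 0.2]
gripper_width: 0.328
grasp_force: 0.7
finial? [233.1 154.2] 18 stand [-29.9 -42.4]
tcp stand [-62.5 -40.4] [0.6117 0.0288 0.0157] [-180.   -35.1   94.7] [ 0.1 -0.7  0.6]
cap [223.1 185.2] [217, 179, 13, 13, 139] stand [-0.4 35.4]
tcp stand [-62.9 -40.3] [0.6117 0.0284 0.0156] [ 0.4 -0.3 -0.1]
```

```bash
python3 -m crank '[{"delta_pos":[-0.002,0.01,0],"turn":[0,0,0],"claw":28},{"delta_pos":[-0.004,0.022,0],"turn":[0,0,0],"claw":28},{"delta_pos":[-0.005,0.033,0],"turn":[0,0,0],"claw":28},{"delta_pos":[-0.006,0.042,0],"turn":[0,0,0],"claw":28},{"delta_pos":[-0.006,0.048,0],"turn":[0,0,0],"claw":28},{"delta_pos":[-0.007,0.052,0],"turn":[0,0,0],"claw":28}]'; python3 mill.py
python3 -m crank '[{"delta_pos":[0,0.003,0],"turn":[0,0,0],"claw":28},{"delta_pos":[-0.001,0.006,0],"turn":[0,0,0],"claw":28}]'; python3 mill.py
```

```text
clock: 14.87
tool_pos: [0.6084, 0.0539, 0.0157]
tcp_rot: [-180.0, -35.0, 94.7]
contact_force: [0.4, -2.2, 0.6]
gripper_width: 0.328
grasp_force: 0.7
finial? [222.9 155.8] 18 stand [ -4.9 -41.1]
tcp stand [-36.9 -39. ] [0.6083 0.0542 0.0157] [-180.   -35.1   94.7] [ 0.  -0.4 -0.4]
clock: 15.08
tool_pos: [0.6081, 0.0564, 0.0157]
tcp_rot: [180.0, -35.0, 94.7]
contact_force: [-0.2, -1.4, 0.0]
gripper_width: 0.323
grasp_force: 0.7
finial? [222. 156.] 21 stand [ -2.5 -40.8]
tcp stand [-34.5 -38.9] [0.608  0.0566 0.0157] [-180.   -35.    94.7] [ 0.3 -1.4  0.3]
```

```bash
python3 -m crank '[{"delta_pos":[0,0.003,0],"turn":[0,0,0],"claw":28},{"delta_pos":[0,0.005,0],"turn":[0,0,0],"claw":28},{"delta_pos":[0,0.006,0],"turn":[0,0,0],"claw":28}]'; python3 mill.py
python3 -m crank '[{"delta_pos":[0,0.002,0],"turn":[0,0,0],"claw":28},{"delta_pos":[0,0.003,0],"turn":[0,0,0],"claw":28},{"delta_pos":[0,0.003,0],"turn":[0,0,0],"claw":28}]'; python3 mill.py
```

```text
clock: 15.38
tool_pos: [0.608, 0.0595, 0.0157]
tcp_rot: [-180.0, -35.0, 94.7]
contact_force: [0.1, -0.7, 0.6]
gripper_width: 0.325
grasp_force: 0.7
finial? [220.6 156. ] 17 stand [  0.7 -41.2]
tcp stand [-31.6 -39.1] [0.608  0.0595 0.0157] [-180.   -35.    94.7] [ 0.2 -1.   0.8]
clock: 15.68
tool_pos: [0.608, 0.0606, 0.0157]
tcp_rot: [180.0, -35.0, 94.7]
contact_force: [-0.3, -3.5, 0.7]
gripper_width: 0.329
grasp_force: 1.3
finial? [220.1 156. ] 20 stand [  2.1 -41.2]
tcp stand [-30.5 -39.3] [0.608  0.0606 0.0157] [180.  -35.   94.7] [-0.9 -2.8  1. ]
```

Both are in: the bottle at stand (-0.4,35) and the mill at (2,-41), with back-contact force seen for each. I'll back out, bring the tool upright and close the fingers for the bar.

```bash
python3 -m crank '[{"delta_pos":[0.002,-0.02,0],"turn":[0,0,0],"claw":28},{"delta_pos":[0.005,-0.06,0],"turn":[0,0,0],"claw":28},{"delta_pos":[0.01,-0.13,0],"turn":[0,0,0],"claw":28},{"delta_pos":[0.018,-0.21,0],"turn":[0,0,0],"claw":28},{"delta_pos":[0.018,-0.22,0.08],"turn":[0,0,0],"claw":0},{"delta_pos":[0.018,-0.22,0.16],"turn":[-0.078,-0.006,0],"claw":0},{"delta_pos":[0.018,-0.22,0.24],"turn":[-0.155,-0.013,0],"claw":0},{"delta_pos":[0.018,-0.22,0.32],"turn":[-0.233,-0.019,0],"claw":0},{"delta_pos":[0.018,-0.22,0.36],"turn":[-0.311,-0.026,0],"claw":0},{"delta_pos":[0.018,-0.22,0.36],"turn":[-0.388,-0.032,0],"claw":0}]'; python3 mill.py; python3 cap.py; python3 - <<'E'
from cap import *
t=snap("top"); h=cv2.cvtColor(t["image"],cv2.COLOR_RGB2HSV).astype(int)
m=((h[...,0]>80)&(h[...,0]<100)&(h[...,1]>130)).astype(np.uint8); m[:200]=0
n,l,s,c=cv2.connectedComponentsWithStats(m)
for i in range(1,n):
    if s[i,4]>30: print("turq",s[i],c[i].round(1),plane(t,*c[i],.05).round(3),plane(t,s[i,0],c[i][1],0).round(3))
print("ball",plane(t,312,228.7,.068).round(4)); crop(t,165,120,425,280,3,"pics/s5.png")
E
```

```text
clock: 16.57
tool_pos: [0.621, -0.0504, 0.2051]
tcp_rot: [179.2, 0.5, 94.6]
contact_force: [0.2, 0.2, 0.1]
gripper_width: 0.002
grasp_force: 0.0
finial? [221.2 156.4] 8 stand [ -0.6 -40.1]
tcp stand [-138.4  -41.6] [ 0.6191 -0.0467  0.2017] [179.5   0.6  94.9] [-0.8  3.2 -1. ]
tcp stand [-137.9  -40. ] [ 0.6175 -0.0464  0.1984] [-0.9  0.2 -0.2]
turq [308 238  13  13 110] [313.9 243.8] [ 0.384 -0.144  0.05 ] [ 0.382 -0.134  0.   ]
ball [ 0.4243 -0.1379  0.068 ]
```

View pics/s5.png

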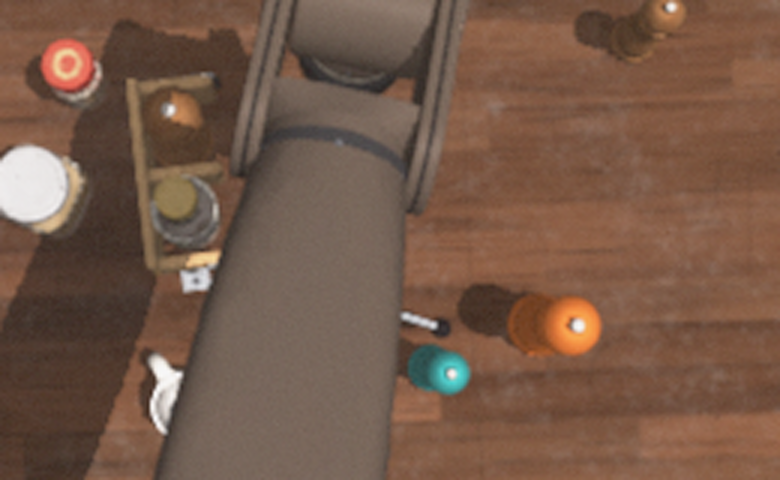

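The mill stands in the far bay (finial at (168,110)) and the bottle in the hinge bay (175,198). The bar is at its open stop (ball (441,327)) and clear of turquoise. I'll move over to its outer side near the hinge.

```bash
python3 -m crank '[{"delta_pos":[-0.37,0.049,0],"turn":[0,0,0],"claw":0},{"delta_pos":[-0.37,0.049,0],"turn":[0,0,0],"claw":0},{"delta_pos":[-0.37,0.049,0],"turn":[0,0,0],"claw":0},{"delta_pos":[-0.37,0.049,0],"turn":[0,0,0],"claw":0},{"delta_pos":[-0.37,0.049,0],"turn":[0,0,0],"claw":0},{"delta_pos":[-0.37,0.049,0],"turn":[0,0,0],"claw":0},{"delta_pos":[-0.37,0.049,-0.1],"turn":[0,0,0],"claw":0},{"delta_pos":[-0.37,0.049,-0.1],"turn":[0,0,0],"claw":0}]'; python3 - <<'E'
from cap import *
e=env.state(); print(e["tool_pos"].round(4),e["tcp_rot"].round(1),e["joint_positions"].round(1))
E
```

```text
clock: 17.38
tool_pos: [0.4287, -0.0243, 0.1404]
tcp_rot: [-179.5, -0.3, 94.6]
contact_force: [-0.9, 0.4, -1.7]
gripper_width: -0.003
grasp_force: 0.0
[ 0.4287 -0.0243  0.1404] [-179.5   -0.3   94.6] [-1.690e+01 -9.900e+00  1.279e+02  1.000e-01  6.260e+01 -2.150e+01]
```

```bash
python3 -m crank '[{"delta_pos":[0,0,-0.08],"turn":[0,0,0],"claw":0},{"delta_pos":[0,0,-0.14],"turn":[0,0,0],"claw":0},{"delta_pos":[0,0,-0.165],"turn":[0,0,0],"claw":0},{"delta_pos":[0,0,-0.165],"turn":[0,0,0],"claw":0}]'
```

```text
clock: 17.72
tool_pos: [0.4283, -0.024, 0.0584]
tcp_rot: [-179.3, -0.3, 94.6]
contact_force: [0.5, 0.2, -1.1]
gripper_width: 0.004
grasp_force: 0.0
```

```bash
python3 -m crank '[{"delta_pos":[0.012,0,-0.008],"turn":[0,0,0],"claw":0},{"delta_pos":[0.026,0,-0.014],"turn":[0,0,0],"claw":0},{"delta_pos":[0.04,0,-0.014],"turn":[0,0,0],"claw":0},{"delta_pos":[0.056,0,-0.014],"turn":[0,0,0],"claw":0},{"delta_pos":[0.072,0,-0.014],"turn":[0,0,0],"claw":0},{"delta_pos":[0.088,0,-0.014],"turn":[0,0,0],"claw":0},{"delta_pos":[0.104,0,-0.014],"turn":[0,0,0],"claw":0},{"delta_pos":[0.12,0,-0.014],"turn":[0,0,0],"claw":0},{"delta_pos":[0.136,0,-0.014],"turn":[0,0,0],"claw":0},{"delta_pos":[0.152,0,-0.014],"turn":[0,0,0],"claw":0}]'
```

```text
clock: 18.55
tool_pos: [0.5088, -0.0245, 0.0562]
tcp_rot: [180.0, 0.0, 94.7]
contact_force: [-1.7, -0.3, -0.2]
gripper_width: -0.004
grasp_force: 0.6
```

```bash
python3 -m crank '[{"delta_pos":[0.012,0,0],"turn":[0,0,0],"claw":0},{"delta_pos":[0.026,0,0],"turn":[0,0,0],"claw":0},{"delta_pos":[0.04,0,0],"turn":[0,0,0],"claw":0},{"delta_pos":[0.054,0,0],"turn":[0,0,0],"claw":0},{"delta_pos":[0.068,0,0],"turn":[0,0,0],"claw":0},{"delta_pos":[0.08,0,0],"turn":[0,0,0],"claw":0}]'; python3 - <<'E'
from cap import *
a=snap("scene");b=snap("top")
i=np.hstack([a["image"][110:310,180:380],b["image"][100:300,190:390]])[:,:,::-1]
cv2.imwrite("pics/s6.png",cv2.resize(i,None,fx=1.95,fy=1.95,interpolation=cv2.INTER_CUBIC))
E
```

```text
clock: 19.05
tool_pos: [0.549, -0.0247, 0.0563]
tcp_rot: [180.0, 0.0, 94.7]
contact_force: [-1.0, -0.5, 0.7]
gripper_width: -0.001
grasp_force: 0.3
```

View pics/s6.png

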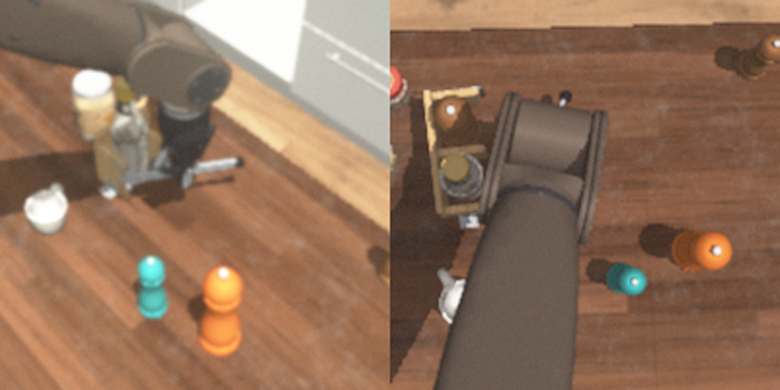

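The bar has swung to about 0.65 rad (ball at (566,97) in the right half); the bottle, mill and bystanders are as they were. I'll back off, tilt again and push it shut from the front.

```bash
python3 -m crank '[{"delta_pos":[-0.01,-0.08,0],"turn":[0,0,0],"claw":0},{"delta_pos":[0,-0.13,0],"turn":[0.06,0.005,0],"claw":0},{"delta_pos":[0.03,-0.13,0],"turn":[0.13,0.011,0],"claw":0},{"delta_pos":[0.06,-0.13,0],"turn":[0.2,0.017,0],"claw":0},{"delta_pos":[0.092,-0.13,-0.006],"turn":[0.27,0.023,0],"claw":0},{"delta_pos":[0.092,-0.13,-0.006],"turn":[0.34,0.028,0],"claw":0},{"delta_pos":[0.092,-0.13,-0.006],"turn":[0.388,0.032,0],"claw":0},{"delta_pos":[0.092,-0.13,-0.006],"turn":[0.388,0.032,0],"claw":0}]'
```

```text
clock: 19.82
tool_pos: [0.5937, -0.0917, 0.0514]
tcp_rot: [-179.9, -35.1, 94.4]
contact_force: [-0.7, -0.4, -0.3]
gripper_width: 0.0
grasp_force: 0.0
```

```bash
python3 -m crank '[{"delta_pos":[0,0.02,0],"turn":[0,0,0],"claw":0},{"delta_pos":[0,0.038,0],"turn":[0,0,0],"claw":0},{"delta_pos":[0,0.056,0],"turn":[0,0,0],"claw":0},{"delta_pos":[0,0.074,0],"turn":[0,0,0],"claw":0},{"delta_pos":[0,0.092,0],"turn":[0,0,0],"claw":0},{"delta_pos":[0,0.11,0],"turn":[0,0,0],"claw":0},{"delta_pos":[0,0.128,0],"turn":[0,0,0],"claw":0},{"delta_pos":[0,0.146,0],"turn":[0,0,0],"claw":0},{"delta_pos":[0,0.164,0],"turn":[0,0,0],"claw":0},{"delta_pos":[0,0.18,0],"turn":[0,0,0],"claw":0}]'
python3 -m crank '[{"delta_pos":[0,0.01,0],"turn":[0,0,0],"claw":0},{"delta_pos":[0,0.02,0],"turn":[0,0,0],"claw":0},{"delta_pos":[0,0.03,0],"turn":[0,0,0],"claw":0},{"delta_pos":[0,0.038,0],"turn":[0,0,0],"claw":0},{"delta_pos":[0,0.044,0],"turn":[0,0,0],"claw":0}]'
```

```text
clock: 20.65
tool_pos: [0.594, 0.0014, 0.0532]
tcp_rot: [180.0, -35.0, 94.7]
contact_force: [0.4, -1.4, 0.5]
gripper_width: -0.0
grasp_force: 0.3
clock: 21.07
tool_pos: [0.594, 0.0228, 0.0531]
tcp_rot: [-180.0, -35.0, 94.7]
contact_force: [0.2, -0.5, -0.3]
gripper_width: -0.001
grasp_force: 0.3
```

```bash
python3 -m crank '[{"delta_pos":[0,0.005,0],"turn":[0,0,0],"claw":0},{"delta_pos":[0,0.009,0],"turn":[0,0,0],"claw":0},{"delta_pos":[0,0.013,0],"turn":[0,0,0],"claw":0},{"delta_pos":[0,0.016,0],"turn":[0,0,0],"claw":0}]'
python3 -m crank '[{"delta_pos":[0,0.003,0],"turn":[0,0,0],"claw":0},{"delta_pos":[0,0.006,0],"turn":[0,0,0],"claw":0},{"delta_pos":[0,0.008,0],"turn":[0,0,0],"claw":0}]'
```

```text
clock: 21.4
tool_pos: [0.594, 0.0305, 0.0532]
tcp_rot: [-180.0, -35.0, 94.7]
contact_force: [-0.9, -0.9, -0.4]
gripper_width: 0.002
grasp_force: 0.2
clock: 21.65
tool_pos: [0.5939, 0.0338, 0.0531]
tcp_rot: [-180.0, -34.9, 94.7]
contact_force: [-1.1, -5.2, 1.5]
gripper_width: 0.003
grasp_force: 2.7
```

```bash
python3 -m crank '[{"delta_pos":[0,0.002,0],"turn":[0,0,0],"claw":0},{"delta_pos":[0,0.003,0],"turn":[0,0,0],"claw":0},{"delta_pos":[0,0.003,0],"turn":[0,0,0],"claw":0}]'
python3 -m crank '[{"delta_pos":[0,-0.03,0],"turn":[0,0,0],"claw":0},{"delta_pos":[0.01,-0.1,0],"turn":[0,0,0],"claw":0},{"delta_pos":[0.02,-0.18,0],"turn":[0,0,0],"claw":0},{"delta_pos":[0.03,-0.26,0.05],"turn":[0,0,0],"claw":0},{"delta_pos":[0.03,-0.34,0.1],"turn":[0,0,0],"claw":0},{"delta_pos":[0.03,-0.42,0.18],"turn":[0,0,0],"claw":0},{"delta_pos":[0.03,-0.48,0.24],"turn":[0,0,0],"claw":0},{"delta_pos":[0.03,-0.5,0.32],"turn":[0,0,0],"claw":0},{"delta_pos":[0.03,-0.5,0.38],"turn":[0,0,0],"claw":0},{"delta_pos":[0.03,-0.5,0.38],"turn":[0,0,0],"claw":0}]'; python3 - <<'E'
from cap import *
b=snap("top"); crop(b,160,110,350,265,4,"pics/s7.png")
E
python3 mill.py; python3 cap.py
```

```text
clock: 21.9
tool_pos: [0.594, 0.0339, 0.0532]
tcp_rot: [180.0, -34.8, 94.8]
contact_force: [-2.3, -7.7, 1.9]
gripper_width: 0.001
grasp_force: 3.6
clock: 22.73
tool_pos: [0.6108, -0.218, 0.251]
tcp_rot: [179.3, -34.7, 94.9]
contact_force: [0.9, -1.1, 1.1]
gripper_width: -0.0
grasp_force: 0.0
finial? [241.7 166.5] 115 stand [-47.6 -10.1]
finial? [233.5 144.5] 6 stand [-33.4 -66.1]
finial? [220.6 156. ] 17 stand [  0.7 -41.2]
finial? [234.  182.8] 6 stand [-24.7  27.8]
tcp stand [-306.5  -18.9] [ 0.6102 -0.2161  0.2473] [179.6 -34.8  94.9] [-0.4  0.1 -0.1]
cap [223.  185.1] [217, 179, 13, 13, 141] stand [-0.4 35.2]
tcp stand [-305.1  -18. ] [ 0.6092 -0.2148  0.244 ] [-0.5  0.6 -0.9]
```

View pics/s7.png

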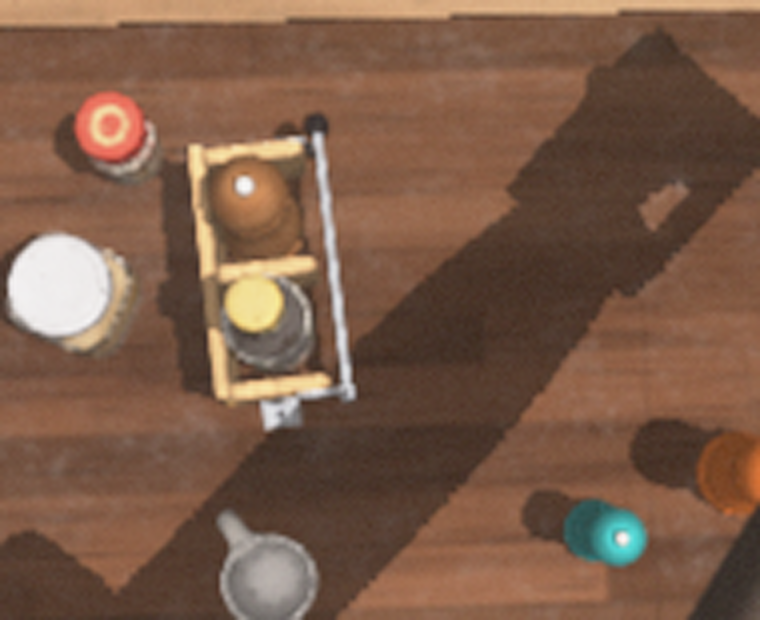

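The picture shows the mill (245,185) and bottle (255,303) inside the bays. The bar is shut across the front, from its hinge at (347,392) to the ball at (316,124), with a clear gap. The jars and cup look unmoved. I'll check the bar angle, then hand in.

```bash
python3 - <<'E'
from cap import *
t=snap("top"); P=plane(t,160+316.5/4-.4,110+124.5/4-.4,.068); s=st(P); print("ball",P.round(4),s,"phi",np.arctan2(-(s[0]+46.5),87-s[1]).round(3))
if abs(s[0]+46.5)<8: env.hand_in(); print("handed in")
E
```

```text
ball [0.6655 0.05   0.068 ] [-45.7 -95.7] phi -0.004
the job is handed in; nothing more can be done
handed in
```

The job is handed in: the bottle stands in the hinge-side bay and the mill in the far bay, both against the back board. The bar measures fully shut, and no bystander or look-alike looked moved in the camera checks; on the bottle push the gripper brushed the bar to its open stop, touching nothing else.

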